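# Raise the document camera to its second stop and hold it there

## Task

Raise the desk document camera so that the whole book is in its view: squeeze the release button in the grip on top of the telescopic column, draw the column up past its first stop to the second stop, fully extended, and finish while still holding it up there with the button squeezed in, so that I can check the picture. The stand stays standing where it is on the desk, and the book, the mug and the stapler are left alone.

Things in the scene. Friction and masses are not known exactly. Their poses are not given: they have to be found in the camera images.
- stand: document camera stand, loose, 4.5 kg: flat grey painted steel board 280 mm (x) x 220 mm (y) x 12 mm with a dark mat on it, lying on the desk. Origin: centre of the board's underside, z up. Carries the column at its -x end
- column_foot (a point): on the column's axis at the board's upper face (12 mm above the desk), 105 mm from the board's centre along -x, y = 0. The vertical telescopic column: aluminium outer tube 34 mm, middle tube 26 mm, steel inner tube 18 mm in diameter, black collars up to 40 mm across
- camera_head: head on the column, axes as the stand. Origin: centre of its black grip, a block 34 (x) x 26 (y) x 44 mm (z), nothing above it; 182 mm over the desk with the column down, 247 at the first stop, 312 at the second (fully out). Button on the grip's +y side, ribbed finger rest on -y. 20 mm neck from 22, 28 mm clamp from 27 mm below the origin. 0.25 to 0.5 kg
- camera_lens (a point): lens of the round black camera (44 mm across, 40 mm tall, looking down), 130 mm along +x from the column's axis and 69 mm below the grip's centre; a flat aluminium arm 18 mm wide, 36 to 46 mm below the grip's centre, carries it from the column
- release_button (a joint): grey paddle in the grip, 20 (x) x 26 mm (z), level with the grip's centre, 7 mm proud of the +y side when let go (33 mm over button and grip). m: 0 let go, 0.005 fully in (28 mm over both). Spring 3 N to start, 6 N fully in. Pinching the grip across button and rest squeezes it in. Under about 3 mm a pin locks the column at its stops; fully in, the column slides freely and sinks if not held
- inner_tube (a joint): how far the inner tube is drawn out of the middle tube, m: 0 in, 0.065 fully out (first stop). It comes out first: about 1 N of friction besides the head's weight
- middle_tube (a joint): how far the middle tube is drawn out of the outer tube, m: 0 in, 0.065 fully out. It follows once the inner tube is out, with about 2.5 N more friction and 1 N more weight; with both out the column is at its second stop, a hard end
- book: small blue hardback, 121 x 182 x 14 mm, 0.22 kg, lying on the stand's board under the camera; origin at the centre of its underside
- mug: white mug, 82 mm across, 92 mm tall, beside the stand; origin at the centre of its underside, handle to its +y
- stapler: black stapler, 142 x 36 x 52 mm, lying along its x, on the other side of the stand; origin at the centre of its underside

How it is judged:
By the outcome, as a careful person would: the job done as asked, in the order asked, and still so for the second after the job is handed in, while the arm keeps its last pose, push and grip.
It also fails if it takes over 32 s, if anything falls off the work surface, if the arm or the gripper's body presses on something with over 40 N, if the wrist force passes 120 N, or if a joint passes its speed limit or range.

## Robot

A 6-joint arm with a two-finger parallel gripper is mounted at the origin on the work surface. World frame = base frame: x ahead of the robot, y to its left, z up, the work surface at z = 0. Lengths are in m, angles in degrees, forces in N, time in s.
With the tool pointing down it reaches from about 0.425 to 0.925 m from the base axis. Payload 12.5 kg.
Tool frame: the origin (TCP) lies at the centre of the arm's flange, where the gripper is bolted on; the fingertips stand 173 mm ahead of it and the grasp point (between the pads) lies 155 mm ahead of it; z points along the fingers, y is the line along which they close (so a half turn about z gives the same grasp; the last joint's range is limited). The gripper opens to 85 mm and grips with 20 to 120 N. Pads are 22 mm wide; open, the fingers measure 114 mm over their backs; the gripper's body (76 mm by 85 mm) begins 54 mm behind the grasp point. The pads swing forward as they close: fully open they stand 13 mm farther back than shut.
Start: joints at [65.684, 28.126, 89.318, -0, 62.55, -6.05], TCP at [0.196, 0.594, 0.405] pointing down, gripper open.
Joint ranges: [-177.58, 177.58], [-47.91, 125.51], [2.72, 160], [-65.01, 245.01], [3.68, 167.84], [-153.87, 153.87]. Speed limits (degrees/s): [127.2, 127.2, 159.86, 180, 180, 180].

## Interface

Orientations are given as a 3x3 rotation matrix whose columns are the frame's x, y, z axes.
In Python, from plant import arm gives the robot as it stands.
- The arm moves only by the shell command python3 -m crank 'ROWS' [FORCE]. ROWS is a JSON object of lists of equal length, an entry for each row: "xyz": the shift along the tool's x, y, z in units of 0.5 m (1.0 is 0.5 m), a list of three; "turn": the turn, a rotation vector about the tool's x, y, z in units of 30 degrees (1.0 is 30 degrees), a list of three; "gripper": the closure, from -1 (fully open) to 1 (shut). In form: {"xyz": [[tx, ty, tz], ...], "turn": [[wx, wy, wz], ...], "gripper": [gripper, ...]}. A call has 1 to 5 rows; each row shifts and turns the commanded pose from where the row before left it, along the tool's axes as they then stand; what a row does not reach is not made up. A row lasts 1/8 s, in which the tool goes at most 62.5 mm and 10.7 degrees, less where a joint would pass 70% of its speed; a pose out of reach is approached as far as the arm can. A call with a number of a shift or a turn outside -1 to 1 is refused whole. A call with a gripper value outside its range is refused whole. The fingers move at their own pace and stop on an object; FORCE is the grip in N (left out, the last holds). Time passes only in rows, so rows that do not move let the fingers close. It gives the time, the measured TCP pose, the force, the opening and the grip force at its end, in the units of the state.
- arm.sense(): the state, without advancing time (a new reading comes with each control period).
- arm.camera(name): name is "side" or "top"; returns a dict with "color" (480x640x3 uint8, blue, green, red), "camera_matrix" (3x3 intrinsics, pixels), "R" (3x3) and "t" (3): a world point X has camera coordinates R X + t. Camera axes: x right, y down, z forward; pixel columns grow to the right and rows downward; lengths in m; the calibration is good to about 2 mm. A picture is of the moment at which its call begins. There is no depth.
- arm.finish_job(): hands the job in; it is judged then, once.
Trained networks look in a picture, given as the dict that the camera call returned (one of the last four; its "shot" number tells which), for a name from the list of things; names that differ only in an ending like _2 or _b are one class to them, and where a whole thing is asked for, a point or a joint stands for the part that bears it (a point fixed in the world has none). Each returns a list of dicts, best first, with "conf" (0 to 1); they miss things now and then, are a little off and sometimes report something else, mostly with a low value. They report only what shows in the picture. A call takes as long as a camera call.
- arm.regions_of(picture, label): "mask" (480x640 bool, what is visible of it) and "location" ([column, row] in pixels, amid what is visible of it).
- arm.pinpoint(picture, label): "location" ([column, row] in pixels: a listed point, or the origin of a listed thing).
The state is a dict: "time": time; "joints": joint angles; "joint_velocities": joint speeds; "effort": joint torques, N m; "tool_pos": TCP position; "tcp_rot": TCP orientation; "contact_force": force on the tool from outside, world axes, zero at the start; "moment": the same for the moment, N m; "gripper_width": opening from 0.0 (shut) to 1.0 (fully open); "grip_force": force on a finger pad.
Only numpy, scipy, OpenCV 4.12 (cv2) and the standard library are available. Lean on these libraries where they do the work, as an engineer would, in place of code of your own. Each camera call takes 0.05 s, during which the arm holds its last target. There are 200 camera calls.

## Working session

There is one attempt and no reset: what is moved stays moved. The work goes in short steps, Python scripts to look and compute and a shell command to move; the robot and the scene stay as the last step left them, time stands still between calls to the robot, and variables do not carry over. Pictures are saved under pics/ and viewed, at most 10 in all, crops included, and the job is handed in when it is done.

```bash
mkdir -p pics; ls; cat > h.py <<'E'
import numpy as np, cv2
from plant import arm
def ray(p,uv):
    K=np.array(p["camera_matrix"]);R=np.array(p["R"]);t=np.array(p["t"])
    return -R.T@t, R.T@np.linalg.inv(K)@np.array([*uv,1.])
def atz(p,uv,z):
    o,d=ray(p,uv); return o+d*(z-o[2])/d[2]
def tri(a,b):
    A=[];y=[]
    for p,uv in (a,b):
        o,d=ray(p,uv);d=d/np.linalg.norm(d);M=np.eye(3)-np.outer(d,d);A.append(M);y.append(M@o)
    return np.linalg.lstsq(np.vstack(A),np.hstack(y),rcond=None)[0]
E
python3 - <<'E'
from h import *
np.set_printoptions(precision=4,suppress=True)
s=arm.camera("side");t=arm.camera("top")
cv2.imwrite("pics/s0.png",s["color"]);cv2.imwrite("pics/t0.png",t["color"])
for p,n in((s,"s"),(t,"t")): print(n,"cam at",-np.array(p["R"]).T@p["t"])
for l in ["stand","column_foot","camera_head","camera_lens","release_button","book","mug","stapler"]:
    a=arm.pinpoint(s,l)[:2];b=arm.pinpoint(t,l)[:2]
    print(l,[(x["location"],round(x["conf"],2)) for x in a],[(x["location"],round(x["conf"],2)) for x in b], tri((s,a[0]["location"]),(t,b[0]["location"])) if a and b else "")
st=arm.sense();print(st["tcp_rot"],st["tool_pos"],st["time"])
E
```

```text
pics
s cam at [ 0.3432 -0.7169  0.7584]
t cam at [0.5375 0.0696 1.0928]
stand [([364.0, 354.8], 0.71)] [([394.7, 216.4], 0.86), ([308.7, 206.3], 0.28)] [ 0.6545 -0.14    0.004 ]
column_foot [([308.4, 346.7], 0.71)] [([380.2, 260.0], 0.67)] [ 0.5543 -0.1034  0.0206]
camera_head [] [([391.5, 255.4], 0.92)] 
camera_lens [] [([403.6, 199.5], 0.73)] Traceback (most recent call last):
  File "<stdin>", line 7, in <module>
ValueError: it knows: book, camera_head, camera_lens, column_foot, mug, stand, stapler
```

```bash
python3 - <<'E'
from h import *
np.set_printoptions(precision=4,suppress=True)
s=arm.camera("side");t=arm.camera("top")
for l in ["stand","column_foot","camera_head","camera_lens","book","mug","stapler"]:
    a=arm.pinpoint(s,l)[:2];b=arm.pinpoint(t,l)[:2]
    print(l,[(x["location"],round(x["conf"],2)) for x in a],[(x["location"],round(x["conf"],2)) for x in b], tri((s,a[0]["location"]),(t,b[0]["location"])) if a and b else "")
z={"stand":0,"column_foot":.012,"camera_head":.182,"camera_lens":.113}
for l in z:
    for p in(s,t):
        b=arm.pinpoint(p,l)
        if b: print(l,atz(p,b[0]["location"],z[l]))
# board edges from mask in top
m=arm.regions_of(t,"stand")
if m:
    cs,_=cv2.findContours(m[0]["mask"].astype(np.uint8),0,2);c=max(cs,key=cv2.contourArea);r=cv2.minAreaRect(c)
    print("rect",r,[atz(t,q,.012)[:2] for q in cv2.boxPoints(r)])
st=arm.sense();print(st["tcp_rot"],st["tool_pos"],st["time"],st["contact_force"])
E
```

```text
stand [([362.1, 352.5], 0.96)] [([391.9, 214.9], 0.61)] [ 0.656  -0.133   0.0025]
column_foot [([305.4, 344.8], 0.59)] [([376.8, 258.7], 0.76)] [ 0.5543 -0.0953  0.0173]
camera_head [([305.5, 277.8], 0.76), ([363.2, 354.3], 0.69)] [([390.0, 256.0], 0.67), ([469.8, 252.3], 0.28)] [ 0.5547 -0.095   0.1829]
camera_lens [([382.3, 314.1], 0.93)] [([407.7, 198.3], 0.91)] [ 0.6796 -0.1467  0.1099]
book [([390.1, 353.9], 0.75)] [([403.2, 195.5], 0.75)] [ 0.701  -0.1581  0.0109]
mug [([343.3, 285.7], 0.92)] [] 
stapler [([354.8, 454.8], 0.8), ([305.4, 277.9], 0.38)] [([468.9, 253.3], 0.63)] [ 0.5671 -0.3157 -0.0048]
stand [ 0.655  -0.1307  0.    ]
stand [ 0.6583 -0.1341  0.    ]
column_foot [ 0.5553 -0.0908  0.012 ]
column_foot [ 0.5549 -0.0962  0.012 ]
camera_head [ 0.5521 -0.0935  0.182 ]
camera_head [ 0.5575 -0.096   0.182 ]
camera_lens [ 0.6758 -0.1491  0.113 ]
camera_lens [ 0.6813 -0.1468  0.113 ]
rect ((473.75390625, 254.46923828125), (20.46573257446289, 62.51350784301758), 7.125016689300537) [array([ 0.497 , -0.2879]), array([ 0.6411, -0.3084]), array([ 0.6354, -0.3558]), array([ 0.4914, -0.335 ])]
[[-0.9496  0.3134  0.0001]
 [ 0.3134  0.9496  0.0001]
 [-0.      0.0002 -1.    ]] [0.1959 0.5935 0.4047] 1.75 [0.205  0.5295 0.5245]
```

View pics/s0.png

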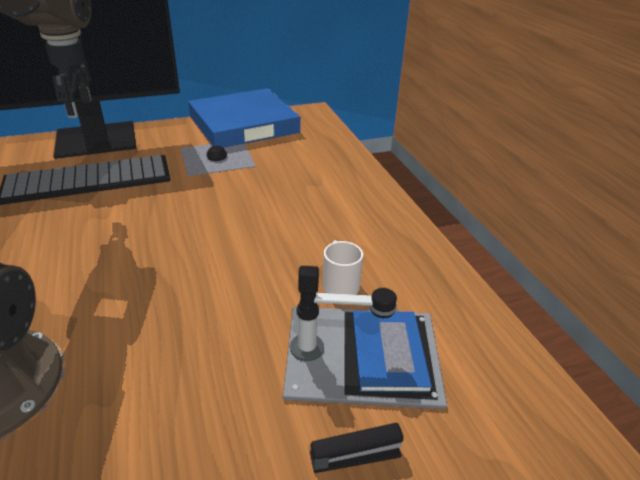

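View pics/t0.png

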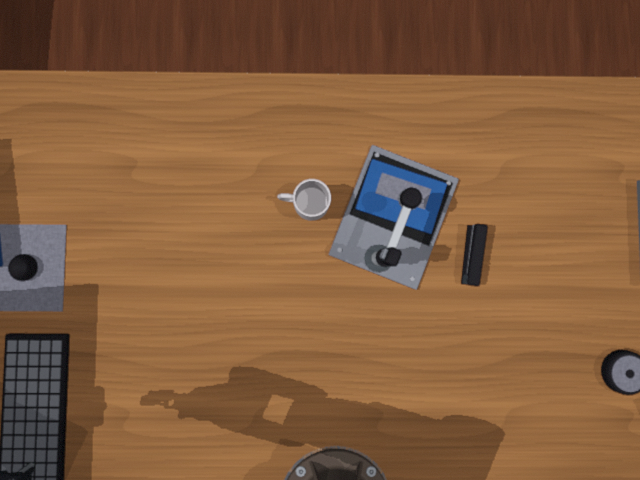

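The side picture shows the black grip at about (308,278) with the column down. In the top picture the grip is at (390,256) and the lens at (410,198). The board corners are about (373,147), (457,180), (417,288) and (331,254), with the mug at (312,200) and the stapler at (474,254). The stand is yawed about -21°. I'll move towards it, bowing outward on the way.

```bash
python3 -m crank '{"xyz":[[-0.09,-0.06,0],[-0.09,-0.06,0],[-0.09,-0.06,0],[-0.09,-0.06,0],[-0.09,-0.06,0]],"turn":[[0,0,0],[0,0,0],[0,0,0],[0,0,0],[0,0,0]],"gripper":[-1,-1,-1,-1,-1]}' 40
python3 -m crank '{"xyz":[[-0.09,-0.06,0],[-0.08,-0.05,0],[-0.07,-0.095,0],[-0.07,-0.095,0],[-0.07,-0.095,0]],"turn":[[0,0,0],[0,0,0],[0,0,0],[0,0,0],[0,0,0]],"gripper":[-1,-1,-1,-1,-1]}'
python3 - <<'E'
from h import *
np.set_printoptions(precision=4,suppress=True)
t=arm.camera("top");s=arm.camera("side")
c=cv2.cornerSubPix(cv2.cvtColor(cv2.imread("pics/t0.png"),6),np.float32([[[373,147]],[[457,180]],[[417,288]],[[331,254]]]),(5,5),(-1,-1),(3,30,.01))[:,0]
P=np.array([atz(t,q,.012)[:2] for q in c]);print(c,P)
A,B,C,D=P
ce=P.mean(0);v=(A-D)+(B-C);w=(A-B)+(D-C)
y1=np.degrees(np.arctan2(v[1],v[0]));y2=np.degrees(np.arctan2(-w[0],w[1]));y=np.radians((y1+y2)/2)
print(ce,y1,y2,np.linalg.norm(v)/2,np.linalg.norm(w)/2)
print("axis",ce-.105*np.array([np.cos(y),np.sin(y)]))
# button check: grip blob
for p,n in((s,"side"),(t,"top")):
    for r in arm.pinpoint(p,"camera_head")[:2]: print(n,r["location"],r["conf"],atz(p,r["location"],.182))
st=arm.sense();print(st["tool_pos"],st["tcp_rot"],st["time"],st["contact_force"])
E
```

```text
time: 2.38
tool_pos: [0.3634, 0.3791, 0.4049]
tcp_rot: [[-0.95, 0.313, 0.0], [0.313, 0.95, 0.0], [-0.0, 0.001, -1.0]]
contact_force: [1.5, 0.3, 0.5]
gripper_width: 1.0
grip_force: 0.0
time: 3.0
tool_pos: [0.4814, 0.1316, 0.4049]
tcp_rot: [[-0.95, 0.313, 0.001], [0.313, 0.95, 0.0], [-0.001, 0.0, -1.0]]
contact_force: [-0.0, -0.1, -0.1]
gripper_width: 1.001
grip_force: 0.0
[[373.     147.    ]
 [457.     180.    ]
 [416.8306 288.5384]
 [331.     254.    ]] [[ 0.817  -0.0883]
 [ 0.7402 -0.2854]
 [ 0.4866 -0.1884]
 [ 0.5652  0.0098]]
[ 0.6523 -0.1381] -21.10277850940227 -21.455548184570265 0.27088618935308056 0.21236482589264358
axis [ 0.5544 -0.1   ]
side [306.3, 279.5] 0.78 [ 0.5521 -0.098   0.182 ]
top [391.6, 256.4] 0.64 [ 0.5568 -0.0991  0.182 ]
[0.4813 0.1326 0.4047] [[-0.9488  0.3159  0.0001]
 [ 0.3159  0.9488  0.0003]
 [ 0.      0.0003 -1.    ]] 3.2 [-0.4772  0.0264 -0.3344]
```

```bash
python3 -m crank '{"xyz":[[-0.071,-0.0965,0],[-0.071,-0.0965,0],[-0.071,-0.0965,0],[-0.071,-0.0965,0],[0,0,0]],"turn":[[0,0,0],[0,0,0],[0,0,0],[0,0,0],[0,0,0.1]],"gripper":[-1,-1,-1,-1,-1]}'
python3 - <<'E'
from h import *
t=arm.camera("top");s=arm.camera("side");st=arm.sense()
a=cv2.resize(s["color"][200:350,230:430],(800,600),interpolation=2)
cv2.imwrite("pics/s1.png",a)
print(st["tool_pos"],st["tcp_rot"],st["time"])
for r in arm.pinpoint(s,"camera_head")[:1]: print(r["location"],r["conf"],atz(s,r["location"],.182))
K=np.array(s["camera_matrix"])
for z in (.204,.182,.160):
    q=K@(s["R"]@np.array([.555,-.0965,z])+s["t"]);print(z,q[:2]/q[2],(q[:2]/q[2]-[230,200])*4)
E
```

```text
time: 3.82
tool_pos: [0.5564, -0.0961, 0.4043]
tcp_rot: [[-0.931, 0.365, 0.0], [0.365, 0.931, -0.0], [-0.0, -0.0, -1.0]]
contact_force: [-0.1, 0.8, -0.5]
gripper_width: 1.001
grip_force: 0.0
[ 0.55565581 -0.09368344  0.40438791] [[-9.31798619e-01  3.62975365e-01 -4.66232520e-04]
 [ 3.62975186e-01  9.31798708e-01  4.28108146e-04]
 [ 5.89827571e-04  2.29679744e-04 -9.99999800e-01]] 3.925
[306.4, 278.9] 0.66 [ 0.55272798 -0.09661035  0.182     ]
0.204 [307.88522103 268.55579949] [311.54088411 274.22319798]
0.182 [307.66890023 278.59444432] [310.67560092 314.37777726]
0.16 [307.45896107 288.33694081] [309.8358443  353.34776323]
```

View pics/s1.png

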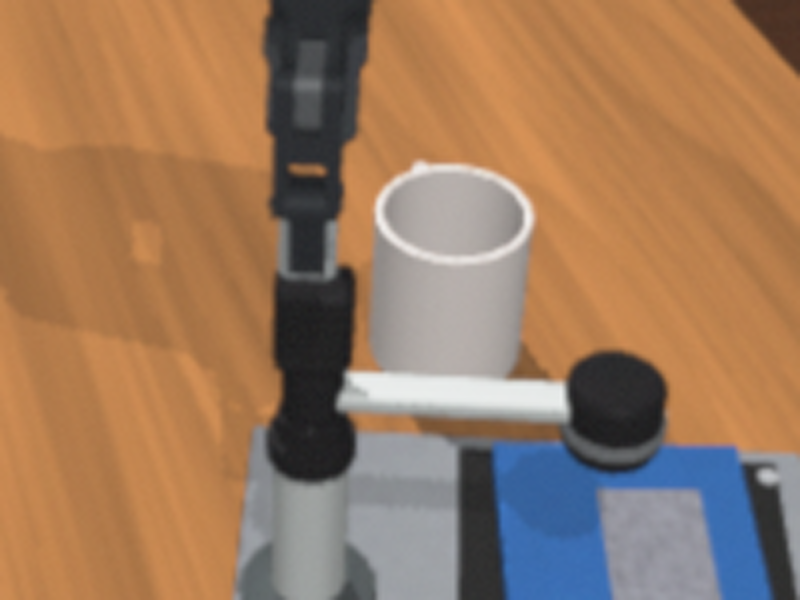

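The grip spans (276–353, 270–370) in the crop, under the open fingers and lined up with them. Next I descend and part-close.

```bash
python3 -m crank '{"xyz":[[0,0,0.046],[0,0,0.046],[0,0,0.047],[0,0,0],[0,0,0]],"turn":[[0,0,0],[0,0,0],[0,0,0],[0,0,0],[0,0,0]],"gripper":[-1,-1,-1,0,0]}' 30
python3 -m crank '{"xyz":[[0,0,0],[0,0,0]],"turn":[[0,0,0],[0,0,0]],"gripper":[0.12,0.18]}'
python3 -m crank '{"xyz":[[0,0,0],[0,0,0]],"turn":[[0,0,0],[0,0,0]],"gripper":[0.24,0.26]}'
```

```text
time: 4.6
tool_pos: [0.5556, -0.0935, 0.3361]
tcp_rot: [[-0.933, 0.361, 0.001], [0.361, 0.933, -0.0], [-0.001, 0.0, -1.0]]
contact_force: [0.4, 0.5, 1.2]
gripper_width: 0.6
grip_force: 0.0
time: 4.85
tool_pos: [0.5555, -0.094, 0.336]
tcp_rot: [[-0.932, 0.363, 0.002], [0.363, 0.932, 0.0], [-0.001, 0.001, -1.0]]
contact_force: [0.6, 3.2, 2.7]
gripper_width: 0.413
grip_force: 1.7
time: 5.1
tool_pos: [0.5555, -0.0942, 0.3355]
tcp_rot: [[-0.932, 0.363, 0.001], [0.363, 0.932, 0.0], [-0.001, 0.0, -1.0]]
contact_force: [2.4, 4.5, 3.0]
gripper_width: 0.37
grip_force: 2.3
```

```bash
python3 -m crank '{"xyz":[[0,0,0],[0,0,0],[0,0,0]],"turn":[[0,0,0],[0,0,0],[0,0,0]],"gripper":[0.34,0.6,0.6]}' 30
python3 - <<'E'
from h import *
s=arm.camera("side");st=arm.sense()
print(st["gripper_width"]*85,st["grip_force"],st["contact_force"],st["moment"],st["tool_pos"])
cv2.imwrite("pics/s2.png",cv2.resize(s["color"][200:350,230:430],(800,600),interpolation=2))
E
```

```text
time: 5.48
tool_pos: [0.5554, -0.0947, 0.3356]
tcp_rot: [[-0.932, 0.363, 0.0], [0.363, 0.932, -0.001], [-0.001, -0.0, -1.0]]
contact_force: [-0.1, 0.4, 6.3]
gripper_width: 0.324
grip_force: 31.3
27.425152679857195 31.312742829322815 [0.22859958 0.82602092 6.21337714] [ 0.20170759 -0.00211719  0.03953374] [ 0.55536765 -0.09464924  0.33557606]
```

View pics/s2.png

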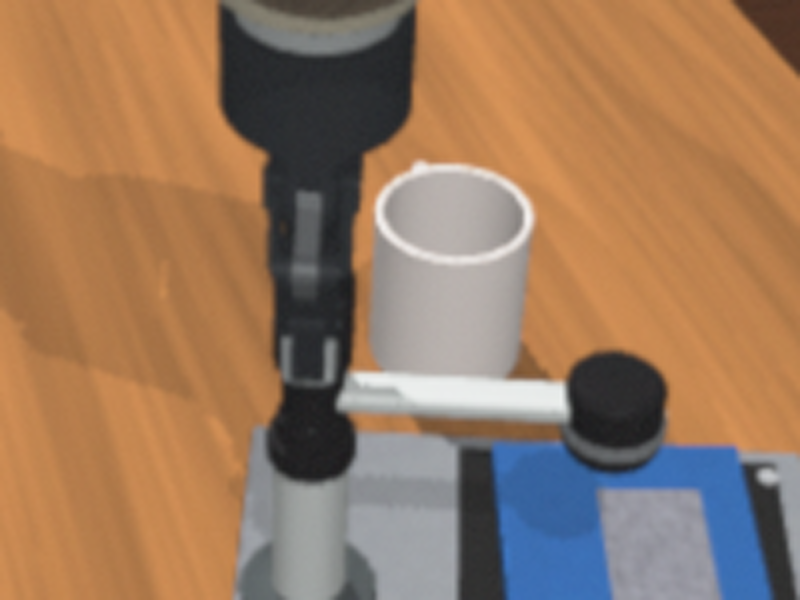

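The pads are pinching the grip at 28 mm overall, so the button is fully in at 31 N. I'll lift slowly and watch the force.

```bash
python3 -m crank '{"xyz":[[0,0,-0.01],[0,0,-0.02],[0,0,-0.02]],"turn":[[0,0,0],[0,0,0],[0,0,0]],"gripper":[0.6,0.6,0.6]}' 30
python3 -m crank '{"xyz":[[0,0,-0.02],[0,0,-0.02],[0,0,-0.02]],"turn":[[0,0,0],[0,0,0],[0,0,0]],"gripper":[0.6,0.6,0.6]}'
```

```text
time: 5.9
tool_pos: [0.5554, -0.0946, 0.3605]
tcp_rot: [[-0.932, 0.363, -0.0], [0.363, 0.932, -0.0], [0.0, -0.0, -1.0]]
contact_force: [2.9, -3.1, -5.1]
gripper_width: 0.319
grip_force: 30.6
time: 6.28
tool_pos: [0.5553, -0.0945, 0.3909]
tcp_rot: [[-0.932, 0.363, 0.0], [0.363, 0.932, -0.0], [-0.0, -0.0, -1.0]]
contact_force: [2.8, -4.2, -6.1]
gripper_width: 0.323
grip_force: 30.7
```

```bash
python3 -m crank '{"xyz":[[0,0,-0.02],[0,0,-0.02],[0,0,-0.02]],"turn":[[0,0,0],[0,0,0],[0,0,0]],"gripper":[0.6,0.6,0.6]}'
python3 -m crank '{"xyz":[[0,0,-0.02],[0,0,-0.02],[0,0,-0.02]],"turn":[[0,0,0],[0,0,0],[0,0,0]],"gripper":[0.6,0.6,0.6]}'
python3 -m crank '{"xyz":[[0,0,-0.01],[0,0,-0.006],[0,0,0]],"turn":[[0,0,0],[0,0,0],[0,0,0]],"gripper":[0.6,0.6,0.6]}'
python3 - <<'E'
from h import *
s=arm.camera("side");t=arm.camera("top")
cv2.imwrite("pics/s3.png",s["color"])
a=arm.pinpoint(s,"camera_lens")[:1];b=arm.pinpoint(t,"camera_lens")[:1]
print(a,b,tri((s,a[0]["location"]),(t,b[0]["location"])) if a and b else "")
for p in(s,t):
  for r in arm.pinpoint(p,"stand")[:1]: print(r["location"],r["conf"])
st=arm.sense();print(st["contact_force"],st["tool_pos"])
E
```

```text
time: 6.65
tool_pos: [0.5553, -0.0944, 0.4206]
tcp_rot: [[-0.932, 0.363, -0.0], [0.363, 0.932, -0.0], [0.0, -0.0, -1.0]]
contact_force: [3.8, -4.8, -8.0]
gripper_width: 0.321
grip_force: 30.8
time: 7.02
tool_pos: [0.5553, -0.0944, 0.4506]
tcp_rot: [[-0.932, 0.363, -0.0], [0.363, 0.932, -0.0], [0.0, -0.0, -1.0]]
contact_force: [3.8, -4.6, -8.5]
gripper_width: 0.319
grip_force: 30.9
time: 7.4
tool_pos: [0.5553, -0.0944, 0.4588]
tcp_rot: [[-0.932, 0.363, 0.0], [0.363, 0.932, -0.0], [-0.001, -0.0, -1.0]]
contact_force: [2.6, -3.8, -3.9]
gripper_width: 0.319
grip_force: 31.3
[{'location': [386.5, 258.9], 'conf': 0.59}] [{'location': [421.4, 190.5], 'conf': 0.76}] [ 0.67528693 -0.14451029  0.23405121]
[364.8, 354.2] 0.84
[395.0, 213.5] 0.58
[ 2.61199014 -3.95637602 -4.0892178 ] [ 0.55527336 -0.09441796  0.45864697]
```

View pics/s3.png

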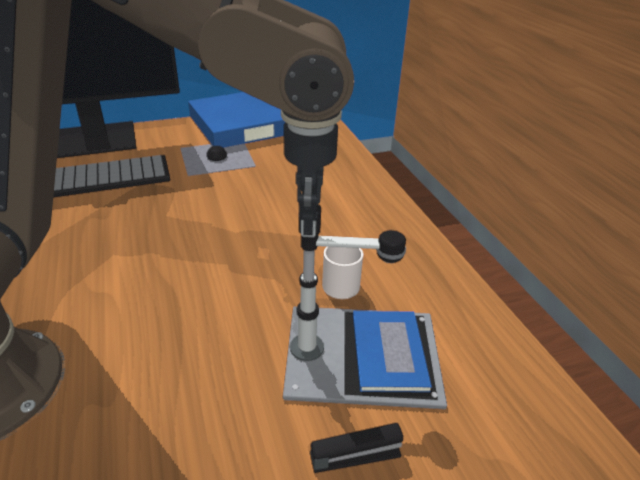

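The column is sliding freely: inner tube out, middle tube mostly out. The stand is in place with its board edge still at (287–443, 310–403). I'll creep to the hard end.

```bash
python3 -m crank '{"xyz":[[0,0,-0.004],[0,0,-0.004],[0,0,-0.002],[0,0,0]],"turn":[[0,0,0],[0,0,0],[0,0,0],[0,0,0]],"gripper":[0.6,0.6,0.6,0.6]}'
python3 -m crank '{"xyz":[[0,0,-0.002],[0,0,-0.001],[0,0,0]],"turn":[[0,0,0],[0,0,0],[0,0,0]],"gripper":[0.6,0.6,0.6]}'
```

```text
time: 8.2
tool_pos: [0.5553, -0.0944, 0.4633]
tcp_rot: [[-0.932, 0.363, -0.0], [0.363, 0.932, -0.0], [-0.0, -0.0, -1.0]]
contact_force: [2.6, -4.0, -6.9]
gripper_width: 0.322
grip_force: 31.0
time: 8.57
tool_pos: [0.5553, -0.0945, 0.4647]
tcp_rot: [[-0.932, 0.363, -0.0], [0.363, 0.932, -0.0], [0.0, -0.0, -1.0]]
contact_force: [3.4, -5.2, -6.8]
gripper_width: 0.325
grip_force: 31.0
```

```bash
python3 -m crank '{"xyz":[[0,0,-0.002],[0,0,0]],"turn":[[0,0,0],[0,0,0]],"gripper":[0.6,0.6]}'
python3 -m crank '{"xyz":[[0,0,-0.002],[0,0,0]],"turn":[[0,0,0],[0,0,0]],"gripper":[0.6,0.6]}'
```

```text
time: 8.82
tool_pos: [0.5553, -0.0944, 0.4657]
tcp_rot: [[-0.932, 0.363, -0.0], [0.363, 0.932, -0.0], [0.0, -0.0, -1.0]]
contact_force: [2.8, -5.0, -7.0]
gripper_width: 0.32
grip_force: 31.0
time: 9.07
tool_pos: [0.5554, -0.0945, 0.4659]
tcp_rot: [[-0.932, 0.363, -0.001], [0.363, 0.932, 0.0], [0.001, -0.0, -1.0]]
contact_force: [4.9, -5.2, -12.6]
gripper_width: 0.324
grip_force: 31.3
```

```bash
python3 -m crank '{"xyz":[[0,0,-0.001],[0,0,0],[0,0,0],[0,0,0]],"turn":[[0,0,0],[0,0,0],[0,0,0],[0,0,0]],"gripper":[0.6,0.6,0.6,0.6]}'
python3 - <<'E'
from h import *
s=arm.camera("side");cv2.imwrite("pics/s4.png",s["color"])
st=arm.sense();print(st["contact_force"],st["tool_pos"],st["grip_force"],st["gripper_width"]*85)
E
```

```text
time: 9.57
tool_pos: [0.5555, -0.0945, 0.4659]
tcp_rot: [[-0.932, 0.363, -0.002], [0.363, 0.932, 0.0], [0.002, -0.0, -1.0]]
contact_force: [6.1, -5.2, -16.7]
gripper_width: 0.321
grip_force: 31.1
[  6.70561829  -4.92068304 -16.65864305] [ 0.55545398 -0.09447402  0.46591887] 31.06280028820038 27.289466885489578
```

View pics/s4.png

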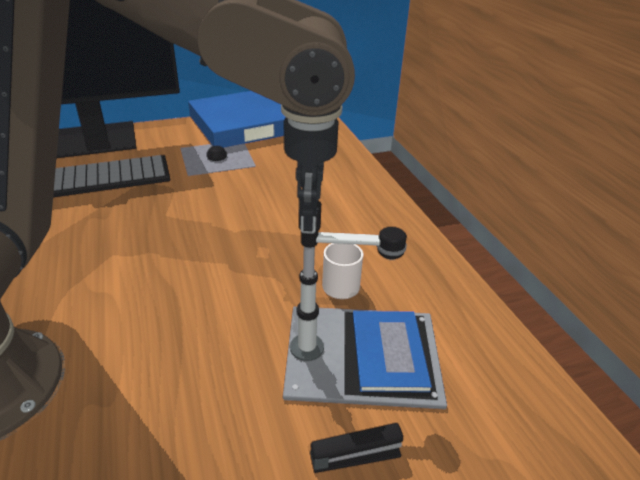

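The picture shows both tubes out, with collars at (308,277) and (308,311). The stand, book, mug and stapler have not moved. The tool no longer rises and the force has gone up, so the column is at its hard end.

```bash
python3 -c "
from plant import arm
print(arm.finish_job())"
```

```text
the job is handed in; nothing more can be done
None
```

The camera column is fully extended at its second stop, held there with the button squeezed in; the stand, book, mug and stapler look unmoved in the last picture, and the job is handed in.

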